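# Fill and close a clip-top jar at the filling tray

### The arm

A 7-joint arm with a two-finger parallel gripper is mounted at the origin on a cart in front of the work surface, level with it; the furniture and walls round the work are solid. World frame = base frame: x ahead of the robot, y to its left, z up, the work surface at z = 0. Lengths are in m, angles in rad, forces in N, time in s.
With the tool pointing down it reaches from about 0.425 to 0.875 m from the base axis. Payload 9.9 kg.
Tool frame: the origin (TCP) lies at the very end of the fingers, on their centre line; the grasp point (between the pads) lies 19 mm behind it; z points along the fingers, y is the line along which they close (so a half turn about z gives the same grasp; the last joint's range is limited). The gripper opens to 85 mm and grips with 20 to 120 N. Pads are 22 mm wide; open, the fingers measure 114 mm over their backs; the gripper's body (76 mm by 85 mm) begins 54 mm behind the grasp point. The pads swing forward as they close: fully open they stand 13 mm farther back than shut.
Start: joints at [1.12, 0.576, 0.025, 1.437, -0.015, 1.129, -0.057], TCP at [0.242, -0.63, 0.231] pointing down, gripper open.
Joint ranges: [-2.76, 2.76], [-0.34, 2.15], [-1.52, 1.57], [0.19, 2.46], [-1.09, 4.23], [0.17, 1.99], [-2.82, 2.82]. Speed limits (rad/s): [2.22, 2.22, 3.01, 3.01, 3.14, 3.14, 3.14].

### API

Orientations are given as a unit quaternion [x, y, z, w].
In Python, from plant import ctrl, viewer, nets gives the robot as it stands.
- The arm moves only by the shell command python3 -m crank 'ROWS' [OPENING]. ROWS is JSON, a list of rows, each an object of numbers: "dx", "dy", "dz": the shift along the tool's x, y, z in mm; "roll": the turn about the tool's z in degrees. A call has 1 to 10 rows; each row shifts and turns the commanded pose from where the row before left it, along the tool's axes as they then stand; what a row does not reach is not made up. A row lasts 1/12 s, in which the tool goes at most 41.7 mm and 7.16 degrees, less where a joint would pass 70% of its speed; a pose out of reach is approached as far as the arm can. A call is refused whole if a number of a shift passes 41.7 or a number of a turn 7.16, either way. A call with a gripper value outside its range is refused whole. OPENING is the closure in counts, from 0 (fully open) to 255 (shut), set as the call begins (- or left out, the last holds). The fingers move at their own pace and stop on an object; the grip force is fixed at half the most. Time passes only in rows, so rows that do not move let the fingers close. It gives the time, the measured TCP pose, the force, the opening and the grip force at its end, in the units of the state.
- ctrl.read_state(): the state, without advancing time (a new reading comes with each control period).
- viewer.get_image(name): name is "side" or "top" or "wrist"; returns a dict with "color" (420x560x3 uint8, red, green, blue), "intrinsics" (3x3 intrinsics, pixels), "k1" (the pictures are not rectified: a ray, as slopes to the right and down, at radius r is drawn at 1 + k1 r^2 times it, then the intrinsics apply), "R" (3x3) and "t" (3): a world point X has camera coordinates R X + t; the wrist camera has in their place "hand_eye" (4x4, takes a point from camera to tool coordinates, whose origin is the TCP and whose axes are the flange's). Camera axes: x right, y down, z forward; pixel columns grow to the right and rows downward; lengths in m; the calibration is good to about 2 mm. A picture is of the moment at which its call begins: read the wrist's pose just before it. There is no depth.
- ctrl.finish_job(): hands the job in; it is judged then, once.
Trained networks look in a picture, given as the dict that the camera call returned (one of the last four; its "shot" number tells which), for a name from the list of things; names that differ only in an ending like _2 or _b are one class to them, and where a whole thing is asked for, a point or a joint stands for the part that bears it (a point fixed in the world has none). Each returns a list of dicts, best first, with "conf" (0 to 1); they miss things now and then, are a little off and sometimes report something else, mostly with a low value. They report only what shows in the picture. A call takes as long as a camera call.
- nets.recognise(target, picture): "position" ([column, row] in pixels, amid what is visible of it).
The state is a dict: "t": time; "joint_pos": joint angles; "joint_velocities": joint speeds; "effort": joint torques, N m; "ee_pos": TCP position; "orientation": TCP orientation; "contact_force": force on the tool from outside, world axes, zero at the start; "ft_torque": the same for the moment, N m; "width": opening from 0.0 (shut) to 1.0 (fully open); "grip_force": force on a finger pad.
Only numpy, scipy, OpenCV 4.12 (cv2) and the standard library are available. Lean on these libraries where they do the work, as an engineer would, in place of code of your own. Each camera call takes 0.05 s, during which the arm holds its last target. There are 200 camera calls.

### The job

Jar up the three chocolate pucks: stand the open glass jar upright against the bumper in front of the raised steel tray, its mouth centred right at the end of the tray's spout, then slide the pucks along the tray and off the spout so that they drop through the neck one at a time, each one down inside before the next goes in. Push them along the sheet, do not pick them up. When all three are inside, flip the jar's lid over and press it fully shut; keep the jar upright throughout and leave everything else on the worktop as it stands.

Things in the scene. Friction and masses are not known exactly. Their poses are not given: they have to be found in the camera images.
- filling_tray: Raised stainless filling tray, fixed. Origin on the worktop, straight below the middle of the tray's open front edge; x points from the front edge back over the tray (roughly away from the robot), y left, z up. Level sheet 3 mm thick, its top at z = 154 mm, from x = 0 (front, no lip) to 165 mm. Legs stand at y = +-70 mm, x = 72 and 155 mm.
- tray_edge (a point): Middle of the spout's open front edge, on the sheet's top; axes as the tray's. Spout: 40 mm clear between its rails from x = 0 to 14 mm; then the rails spread to 170 mm clear at x = 66 mm and run straight back. Rails stand 6 mm above the sheet, 9 mm at the back (x = 165 mm).
- bumper (a point): Middle of the front face of the black rubber bumper bar (80 mm long along y) below the tray, 30 mm above the worktop, at x = 15.5 mm in the tray's frame. A jar standing against it has the centre of its mouth at x = -29.5 mm, its neck 2.5 mm off the tray's front edge.
- jar: The only open jar: clear glass, loose, about 0.45 kg. Origin at the centre of its underside, z up, x away from the lid's hinge. Round body 90 mm across up to z = 88 mm, shoulder to 112 mm, then a straight neck 54 mm across (bore 47 mm) up to 150 mm, which can be held along y. Hinge plate and open lid are on the neck's -x side, facing the robot. A closed full jar at the left is a bystander.
- jar_mouth (a point): Centre of the jar's mouth at its rim, 150 mm above its underside: 4 mm lower than the tray's sheet.
- jar_lid (a joint): Angle of the jar's flip lid, rad: 0 shut, 1.57 upright, starts at 2.0 to 2.35 (leaning back to the robot), 2.6 at most. Wooden disc 51 mm across, 7 mm thick, centre 31.5 mm from the hinge pin, which lies along the jar's y at x = -32, z = 154 mm of the jar. Stiff hinge (0.035 N m), no latch: the lid stays where it is left and about 1 N at its edge moves it.
- lid_edge (a point): The lid's outer edge, opposite the hinge, 57 mm from the hinge pin.
- puck_1_mid (a point): Middle of pressed dark-chocolate puck 1 of 3 (all alike): a rigid round disc 28 mm in diameter, 18 mm high, 18 g, lying flat on the tray; this point is 9 mm above its underside. They start behind the spout, about 50 mm apart across the tray.
- puck_2_mid (a point): Middle of pressed dark-chocolate puck 2 of 3 (all alike): a rigid round disc 28 mm in diameter, 18 mm high, 18 g, lying flat on the tray; this point is 9 mm above its underside. They start behind the spout, about 50 mm apart across the tray.
- puck_3_mid (a point): Middle of pressed dark-chocolate puck 3 of 3 (all alike): a rigid round disc 28 mm in diameter, 18 mm high, 18 g, lying flat on the tray; this point is 9 mm above its underside. They start behind the spout, about 50 mm apart across the tray.
- tea_box: Bystander: white and green tea carton, 71 x 117 x 64 mm, loose, at the left; origin under its centre.
- mug: Bystander: white mug, 80 mm across, 91 mm high, loose, at the right; origin under its centre.

How it is judged:
On the way, in this order (a step that is already met when the one before it is completed fails the run):
1. the jar stands upright and open at the spout (mouth's centre within 11 mm of the spout's middle line and 24 to 43 mm in front of the tray's edge), all three pucks still on the tray (x of jar_mouth in the frame of filling_tray between -0.043 and -0.024 m and y of jar_mouth in the frame of filling_tray between -0.011 and 0.011 m and angle between jar's own z axis and vertical below 0.12 rad and height (world z) of jar below 0.008 m and value of joint jar_lid above 1.2 rad and z of each of puck_1_mid, puck_2_mid, puck_3_mid in the frame of filling_tray above 0.155 m), for 0.3 s.
2. one puck is inside the jar's body, the other two still on the tray ((((horizontal distance between puck_1_mid and jar below 0.045 m and z of puck_1_mid in the frame of jar between 0.005 and 0.108 m) and z of each of puck_2_mid, puck_3_mid in the frame of filling_tray above 0.155 m) or (z of each of puck_1_mid, puck_3_mid in the frame of filling_tray above 0.155 m and (horizontal distance between puck_2_mid and jar below 0.045 m and z of puck_2_mid in the frame of jar between 0.005 and 0.108 m)) or (z of each of puck_1_mid, puck_2_mid in the frame of filling_tray above 0.155 m and (horizontal distance between puck_3_mid and jar below 0.045 m and z of puck_3_mid in the frame of jar between 0.005 and 0.108 m)))), for 0.2 s.
3. two pucks are inside the jar's body, the third still on the tray ((((horizontal distance between puck_1_mid and jar below 0.045 m and z of puck_1_mid in the frame of jar between 0.005 and 0.108 m) and (horizontal distance between puck_2_mid and jar below 0.045 m and z of puck_2_mid in the frame of jar between 0.005 and 0.108 m) and z of puck_3_mid in the frame of filling_tray above 0.155 m) or ((horizontal distance between puck_1_mid and jar below 0.045 m and z of puck_1_mid in the frame of jar between 0.005 and 0.108 m) and z of puck_2_mid in the frame of filling_tray above 0.155 m and (horizontal distance between puck_3_mid and jar below 0.045 m and z of puck_3_mid in the frame of jar between 0.005 and 0.108 m)) or (z of puck_1_mid in the frame of filling_tray above 0.155 m and (horizontal distance between puck_2_mid and jar below 0.045 m and z of puck_2_mid in the frame of jar between 0.005 and 0.108 m) and (horizontal distance between puck_3_mid and jar below 0.045 m and z of puck_3_mid in the frame of jar between 0.005 and 0.108 m)))), for 0.2 s.
4. all three pucks are inside the jar's body, its lid still open (horizontal distance between each of puck_1_mid, puck_2_mid, puck_3_mid and jar below 0.045 m and z of puck_1_mid in the frame of jar between 0.005 and 0.108 m and z of puck_2_mid in the frame of jar between 0.005 and 0.108 m and z of puck_3_mid in the frame of jar between 0.005 and 0.108 m and value of joint jar_lid above 0.5 rad), for 0.2 s.
At the end, for the whole second after the job is handed in: All three pucks are inside the jar's body (below its neck), the lid is shut (less than 0.08 rad open), and the jar stands upright (within 0.12 rad) and still on the worktop (horizontal distance between each of puck_1_mid, puck_2_mid, puck_3_mid and jar below 0.045 m and z of puck_1_mid in the frame of jar between 0.005 and 0.108 m and z of puck_2_mid in the frame of jar between 0.005 and 0.108 m and z of puck_3_mid in the frame of jar between 0.005 and 0.108 m and value of joint jar_lid below 0.08 rad and angle between jar's own z axis and vertical below 0.12 rad and height (world z) of jar below 0.008 m and linear speed of jar below 0.02 m/s); the robot touches nothing.
It fails at once if a puck is picked up (its middle more than 26 mm higher than where it lies on the tray) (z of any of puck_1_mid, puck_2_mid, puck_3_mid in the frame of filling_tray above 0.189 m).
It fails at once if the jar is tipped by more than 0.35 rad (angle between jar's own z axis and vertical above 0.35 rad).
It fails at once if the tea carton is shifted by more than 30 mm (distance of tea_box from where it was at the start of the episode above 0.03 m).
It fails at once if the mug is shifted by more than 30 mm (distance of mug from where it was at the start of the episode above 0.03 m).
It also fails if it takes over 66 s, if anything falls off the work surface, if the arm or the gripper's body presses on something with over 40 N, if the wrist force passes 120 N, or if a joint passes its speed limit or range.

## Working session

There is one attempt and no reset: what is moved stays moved. The work goes in short steps, Python scripts to look and compute and a shell command to move; the robot and the scene stay as the last step left them, time stands still between calls to the robot, and variables do not carry over. Pictures are saved under pics/ and viewed, at most 10 in all, crops included, and the job is handed in when it is done.

```bash
ls; mkdir -p pics
cat > h.py <<'E'
import numpy as np, cv2, sys
from scipy.spatial.transform import Rotation as Ro
from plant import ctrl, viewer, nets
def cam(name):
    s=ctrl.read_state(); p=viewer.get_image(name)
    if 'hand_eye' in p:
        T=np.eye(4);T[:3,:3]=Ro.from_quat(s['orientation']).as_matrix();T[:3,3]=s['ee_pos']
        W=T@np.array(p['hand_eye']); p['R']=W[:3,:3].T; p['t']=-W[:3,:3].T@W[:3,3]
    return p
def ray(p,uv):
    K=np.array(p['intrinsics']);d=np.linalg.inv(K)@[uv[0],uv[1],1.];r=np.hypot(d[0],d[1]);k=p['k1'];x=r
    for _ in range(20): x=r/(1+k*x*x)
    v=np.array([d[0]*x/r,d[1]*x/r,1]) if r>0 else d
    R=np.array(p['R']);o=-R.T@np.array(p['t']);return o,R.T@v
def atz(p,uv,z):
    o,v=ray(p,uv);return o+v*(z-o[2])/v[2]
def proj(p,X):
    c=np.array(p['R'])@np.array(X)+np.array(p['t']);a=c[:2]/c[2];a=a*(1+p['k1']*(a@a));K=np.array(p['intrinsics'])
    return K[:2,:2]@a+K[:2,2]
def tri(rs):
    A=np.zeros((3,3));b=np.zeros(3)
    for o,v in rs:
        v=v/np.linalg.norm(v);P=np.eye(3)-np.outer(v,v);A+=P;b+=P@o
    return np.linalg.solve(A,b)
def save(p,n): cv2.imwrite('pics/'+n,p['color'][:,:,::-1])
E
python3 - <<'E'
from h import *
np.set_printoptions(precision=4,suppress=True)
print(ctrl.read_state())
ps={n:cam(n) for n in('side','top')}
im=[]
for n,p in ps.items():
    save(p,n+'0.png')
    print(n,'campos',-np.array(p['R']).T@np.array(p['t']),'axis',np.array(p['R'])[2],p['intrinsics'][0][0])
    for t in ['filling_tray','tray_edge','bumper','jar','jar_mouth','jar_lid','lid_edge','puck_1_mid','tea_box','mug']:
        for d in nets.recognise(t,p)[:4]:
            print(n,t,d['position'],round(d['conf'],2),atz(p,d['position'],dict(tray_edge=.154,jar_mouth=.15,puck_1_mid=.163,bumper=.03).get(t,.07)))
E
```

```text
pics
{'t': 0.0, 'joint_pos': array([ 1.1202,  0.5765,  0.0248,  1.4379, -0.015 ,  1.129 , -0.0565]), 'joint_velocities': array([-0.0002, -0.0001,  0.0009,  0.0014, -0.0002, -0.0016, -0.    ]), 'effort': array([ -0.0009, -76.5758,   2.2503, -28.5963,   0.0155,   0.0128,
         0.    ]), 'ee_pos': array([ 0.2419, -0.6297,  0.2304]), 'orientation': array([ 0.9832,  0.1824, -0.0002, -0.0008]), 'contact_force': array([ 0.0167,  0.4152, -0.6809]), 'ft_torque': array([-0.037 ,  0.0105, -0.0017]), 'grip_force': 0.0, 'width': 0.998667754775895}
side campos [0.3399 0.7738 0.6603] axis [ 0.2161 -0.7889 -0.5752] 403.3590338433411
side filling_tray [225.0, 201.3] 0.64 [ 0.7159 -0.044   0.07  ]
side tray_edge [223.3, 201.8] 0.79 [0.6654 0.0753 0.154 ]
side bumper [222.8, 202.2] 0.84 [ 0.7457 -0.0935  0.03  ]
side jar [299.8, 201.5] 0.74 [ 0.5253 -0.098   0.07  ]
side jar_mouth [300.2, 201.4] 0.93 [0.4994 0.0195 0.15  ]
side jar_lid [321.3, 168.3] 0.56 [ 0.5046 -0.293   0.07  ]
side tea_box [273.6, 374.2] 0.64 [0.4484 0.4114 0.07  ]
side mug [328.4, 177.4] 0.81 [ 0.4744 -0.245   0.07  ]
top campo
[... 222 characters left out ...]
[0.7018 0.0432 0.03  ]
top bumper [320.1, 222.4] 0.5 [ 0.5261 -0.107   0.03  ]
top bumper [272.3, 177.0] 0.29 [0.6844 0.0484 0.03  ]
top jar [320.5, 220.0] 0.75 [ 0.5304 -0.1049  0.07  ]
top jar [272.7, 175.4] 0.19 [0.6819 0.0464 0.07  ]
top jar_mouth [320.3, 223.9] 0.78 [ 0.511  -0.0963  0.15  ]
top jar_mouth [325.2, 235.1] 0.23 [ 0.4762 -0.11    0.15  ]
top jar_lid [324.3, 234.9] 0.53 [ 0.4816 -0.1154  0.07  ]
top lid_edge [326.7, 235.2] 0.71 [ 0.4804 -0.1231  0.07  ]
top lid_edge [272.1, 176.3] 0.24 [0.679  0.0485 0.07  ]
top puck_1_mid [287.7, 176.3] 0.52 [ 0.6594 -0.0006  0.163 ]
top tea_box [175.0, 247.5] 0.66 [0.4542 0.3695 0.07  ]
top mug [380.9, 234.4] 0.89 [ 0.4777 -0.2999  0.07  ]
```

View pics/top0.png

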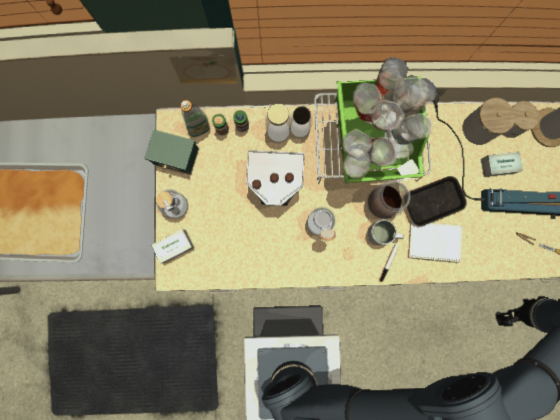

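View pics/side0.png

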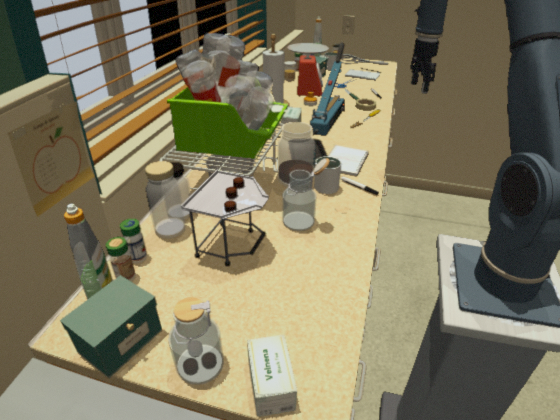

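The top view shows the tray with its spout at about (277,207) and the pucks at about (257,184), (274,178) and (289,178). The jar mouth is at about (320,221), with the lid at (327,235) leaning towards the robot. I'll raise the arm and move over the jar for a wrist view.

```bash
python3 -m crank '[{"dz":-38},{"dz":-38},{"dz":-38},{"dz":-38},{"dz":-38},{"dx":27,"dy":-26},{"dx":27,"dy":-26},{"dx":27,"dy":-26},{"dx":27,"dy":-26},{"dx":27,"dy":-26}]' 0 && python3 -m crank '[{"dx":27,"dy":-26},{"dx":27,"dy":-26},{"dx":27,"dy":-26},{"dx":27,"dy":-26},{"dx":27,"dy":-26},{"dx":27,"dy":-26},{"dx":27,"dy":-26},{"dx":27,"dy":-26},{"dx":27,"dy":-26},{"dx":27,"dy":-26}]'
python3 - <<'E'
from h import *
np.set_printoptions(precision=4,suppress=True)
p=cam('wrist');save(p,'w1.png');print(p['hand_eye'],p['intrinsics'][0][0])
for t in ['tray_edge','jar','jar_mouth','jar_lid','lid_edge','puck_1_mid']:
    for d in nets.recognise(t,p)[:3]:
        print(t,d['position'],round(d['conf'],2),atz(p,d['position'],dict(tray_edge=.154,jar_mouth=.15,puck_1_mid=.163,lid_edge=.2,jar_lid=.18).get(t,.07)))
q=cam('top')
for c,z in {'pk1':((257,184),.172),'pk2':((274,178),.172),'pk3':((289,178),.172),'spout':((277,207),.154),'bl':((248,153),.162),'br':((303,152),.162)}.items(): print(c,atz(q,z and c and ((257,184),(274,178),(289,178),(277,207),(248,153),(303,152))[['pk1','pk2','pk3','spout','bl','br'].index(c)],.16) if False else '')
for uv in ((257,184),(274,178),(289,178),(277,207),(248,153),(303,152)): print(uv,atz(q,uv,.16))
E
```

```text
[[ 0.0014 -0.9598 -0.2808  0.0704]
 [ 1.      0.0014  0.0005 -0.0001]
 [-0.0001 -0.2808  0.9598 -0.1431]
 [ 0.      0.      0.      1.    ]] 341.25119374266814
pk1 
pk2 
pk3 
spout 
bl 
br 
(257, 184) [0.6386 0.0944 0.16  ]
(274, 178) [0.6559 0.0416 0.16  ]
(289, 178) [ 0.6546 -0.0045  0.16  ]
(277, 207) [0.5657 0.0349 0.16  ]
(248, 153) [0.7371 0.1202 0.16  ]
(303, 152) [ 0.7354 -0.0505  0.16  ]invalid input at $[0]: expected keys dx, dy, dz, roll
```

View pics/w1.png

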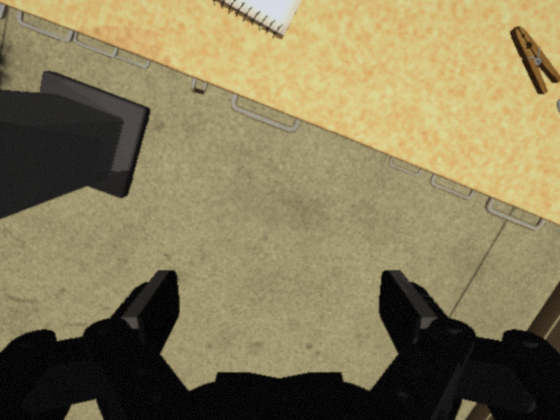

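The move was refused because every row needs all four keys, so the wrist view only shows floor and counter edge. Going again.

```bash
python3 -m crank '[{"dx":0,"dy":0,"dz":-38,"roll":0},{"dx":0,"dy":0,"dz":-38,"roll":0},{"dx":0,"dy":0,"dz":-38,"roll":0},{"dx":0,"dy":0,"dz":-38,"roll":0},{"dx":0,"dy":0,"dz":-38,"roll":0},{"dx":28,"dy":-25,"dz":0,"roll":0},{"dx":28,"dy":-25,"dz":0,"roll":0},{"dx":28,"dy":-25,"dz":0,"roll":0},{"dx":28,"dy":-25,"dz":0,"roll":0},{"dx":28,"dy":-25,"dz":0,"roll":0}]' 0 && python3 -m crank '[{"dx":28,"dy":-25,"dz":0,"roll":0},{"dx":28,"dy":-25,"dz":0,"roll":0},{"dx":28,"dy":-25,"dz":0,"roll":0},{"dx":28,"dy":-25,"dz":0,"roll":0},{"dx":28,"dy":-25,"dz":0,"roll":0},{"dx":28,"dy":-25,"dz":0,"roll":0},{"dx":28,"dy":-25,"dz":0,"roll":0},{"dx":28,"dy":-25,"dz":0,"roll":0},{"dx":28,"dy":-25,"dz":0,"roll":0},{"dx":28,"dy":-25,"dz":0,"roll":0}]' && python3 -m crank '[{"dx":28,"dy":-25,"dz":0,"roll":0},{"dx":28,"dy":-25,"dz":0,"roll":0},{"dx":0,"dy":0,"dz":0,"roll":0}]'
python3 - <<'E'
from h import *
np.set_printoptions(precision=4,suppress=True)
print(ctrl.read_state()['ee_pos'],ctrl.read_state()['orientation'])
p=cam('wrist');save(p,'w2.png')
for t in ['tray_edge','bumper','jar','jar_mouth','jar_lid','lid_edge','puck_1_mid']:
    for d in nets.recognise(t,p)[:3]:
        print(t,d['position'],round(d['conf'],2),atz(p,d['position'],dict(tray_edge=.154,jar_mouth=.15,puck_1_mid=.163,lid_edge=.2,jar_lid=.18).get(t,.07)))
E
```

```text
t: 2.33
ee_pos: [0.3284, -0.4615, 0.4214]
orientation: [0.983, 0.182, 0.0, 0.0]
contact_force: [0.5, -0.3, -0.2]
width: 0.999
grip_force: 0.0
t: 3.17
ee_pos: [0.5, -0.1277, 0.4216]
orientation: [0.983, 0.182, 0.0, 0.0]
contact_force: [0.8, -0.2, 0.6]
width: 1.001
grip_force: 0.0
t: 3.42
ee_pos: [0.5362, -0.0544, 0.4209]
orientation: [0.982, 0.187, 0.001, -0.002]
contact_force: [-0.7, 0.4, -1.3]
width: 1.0
grip_force: 0.0
[ 0.5362 -0.0544  0.4209] [ 0.9823  0.1873  0.0007 -0.0021]
tray_edge [248.8, 50.1] 0.71 [0.6534 0.029  0.154 ]
bumper [252.9, 50.0] 0.92 [0.6661 0.0359 0.07  ]
jar [308.8, 190.7] 0.72 [ 0.5171 -0.1083  0.07  ]
jar_mouth [310.3, 194.8] 0.93 [ 0.5266 -0.0992  0.15  ]
lid_edge [308.2, 242.4] 0.98 [ 0.4837 -0.1104  0.2   ]
puck_1_mid [274.5, 55.5] 0.74 [ 0.6574 -0.0001  0.163 ]
```

View pics/w2.png

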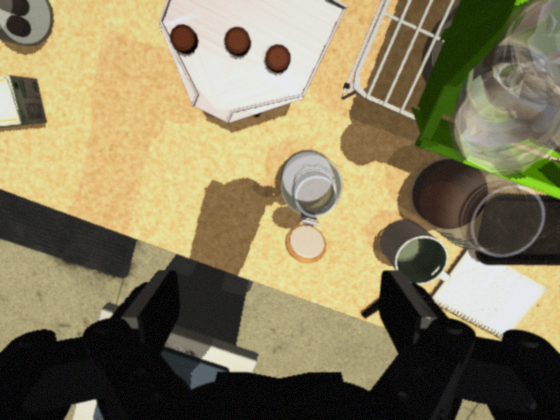

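The wrist view shows the jar mouth near (314,185), the hinge at about (308,222) and the lid at (306,242). The pucks are at (184,38), (237,41) and (278,58), and the spout lip runs from about (196,103) to (230,121). I'll zoom in to refine these.

Run:
```python
import cv2,numpy as np
a=cv2.imread('pics/w2.png')
A=cv2.resize(a[60:130,170:320],None,fx=5,fy=5,interpolation=cv2.INTER_CUBIC) #750x350
B=cv2.resize(a[155:230,270:350],None,fx=3.2,fy=3.2,interpolation=cv2.INTER_CUBIC) #256x240
C=cv2.resize(a[0:75,155:355],None,fx=2.6,fy=3.2,interpolation=cv2.INTER_CUBIC)
o=np.zeros((600,800,3),np.uint8);o[:350,:750]=A;o[350:590,:256]=B;o[350:590,270:790]=C
cv2.imwrite('pics/z1.png',o)
```

```text
(no output)
```

View pics/z1.png

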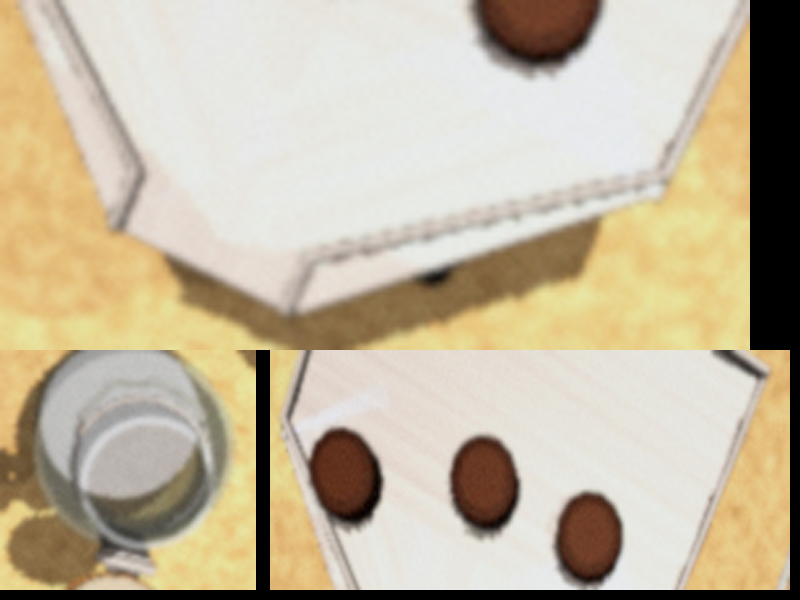

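```bash
cat > m.py <<'E'
from h import *
np.set_printoptions(precision=4,suppress=True)
p=cam('wrist')
P={k:atz(p,uv,z) for k,uv,z in [('sl',(194,105.6),.156),('sr',(228,122.4),.156),('bl',(198.4,95),.160),('br',(232,111.6),.160),('cr',(303,96),.160),('cl',(162.7,21.9),.160),('p1',(183.8,39),.168),('p2',(237.3,41.2),.168),('p3',(278,58.4),.168),('mouth',(315.6,195.6),.15),('hinge',(309,222),.15),('lid',(306.5,242.5),.18)]}
for k,v in P.items(): print(k,v[:2])
# tray fit
loc=np.array([[0,20],[0,-20],[14,20],[14,-20],[66,-85],[66,85]])/1e3
W=np.array([P[k][:2] for k in('sl','sr','bl','br','cr','cl')])
a,b=loc-loc.mean(0),W-W.mean(0)
th=np.arctan2((a[:,0]*b[:,1]-a[:,1]*b[:,0]).sum(),(a*b).sum());R=np.array([[np.cos(th),-np.sin(th)],[np.sin(th),np.cos(th)]])
t=W.mean(0)-R@loc.mean(0);print('tray yaw deg',np.degrees(th),'origin',t,'res mm',(W-loc@R.T-t)*1e3)
for k in('p1','p2','p3','mouth'):print(k,'in tray mm',(R.T@(P[k][:2]-t))*1e3)
print('mouth goal',t+R@[-.0295,0])
E
python3 m.py
python3 - <<'E'
from h import *
p=cam('top')
for t in ['jar_mouth','jar','lid_edge']:
    for d in nets.recognise(t,p)[:2]: print(t,d['position'],d['conf'],atz(p,d['position'],.15))
E
```

```text
sl [0.5738 0.0555]
sr [0.5699 0.0129]
bl [0.5868 0.0533]
br [0.5832 0.012 ]
cr [ 0.6278 -0.0572]
cl [0.6449 0.1122]
p1 [0.6359 0.0834]
p2 [0.6539 0.0293]
p3 [ 0.6534 -0.0173]
mouth [ 0.5247 -0.1167]
hinge [ 0.4898 -0.1221]
lid [ 0.4727 -0.1232]
tray yaw deg -5.750638487224586 origin [0.5712 0.0341] res mm [[ 0.6031  1.4654]
 [ 0.7303 -1.3026]
 [-0.3436  0.7093]
 [ 0.0375 -0.8263]
 [-0.5669 -0.148 ]
 [-0.4605  0.1021]]
p1 in tray mm [59.4253 55.4545]
p2 in tray mm [82.7724  3.458 ]
p3 in tray mm [ 86.9239 -42.9027]
mouth in tray mm [ -31.1358 -154.709 ]
mouth goal [0.5419 0.0371]
```

```bash
sed -i "s/^p=cam('wrist')/p=cam('wrist')\nT=np.eye(4);T[:3,:3]=Ro.from_quat([0.9823,0.1873,0.0007,-0.0021]).as_matrix();T[:3,3]=[0.5362,-0.0544,0.4209];Wm=T@np.array(p['hand_eye']);q=dict(p);save(p,'w3.png');p['R']=Wm[:3,:3].T;p['t']=-Wm[:3,:3].T@Wm[:3,3]/" m.py
python3 m.py
python3 - <<'E'
from h import *
s=ctrl.read_state();print(s['t'],s['ee_pos'],s['orientation'],np.abs(s['joint_velocities']).max())
p=cam('wrist')
for t,z in [('jar_mouth',.15),('puck_1_mid',.163),('lid_edge',.2)]:
    for d in nets.recognise(t,p)[:3]: print(t,d['position'],d['conf'],atz(p,d['position'],z))
E
```

```text
sl [0.575  0.0668]
sr [0.5717 0.0241]
bl [0.588  0.0648]
br [0.5849 0.0234]
cr [ 0.6303 -0.0453]
cl [0.6455 0.1244]
p1 [0.6368 0.0954]
p2 [0.6554 0.0415]
p3 [ 0.6554 -0.0051]
mouth [ 0.5282 -0.1058]
hinge [ 0.4934 -0.1117]
lid [ 0.4764 -0.113 ]
tray yaw deg -5.052164751238051 origin [0.5727 0.0454] res mm [[ 0.5843  1.4719]
 [ 0.759  -1.3192]
 [-0.3548  0.6837]
 [ 0.0521 -0.8706]
 [-0.6088 -0.1514]
 [-0.4318  0.1857]]
p1 in tray mm [59.4342 55.4436]
p2 in tray mm [82.7585  3.3804]
p3 in tray mm [ 86.8786 -42.9837]
mouth in tray mm [ -31.0069 -154.505 ]
mouth goal [0.5433 0.048 ]
4.1167 [ 0.53394893 -0.06290699  0.42138046] [9.83265133e-01 1.82180332e-01 7.02269429e-05 2.13839853e-05] 0.003169004406197311
jar_mouth [301.3, 189.3] 0.69 [ 0.52614467 -0.09588032  0.15      ]
puck_1_mid [265.2, 51.2] 0.6 [ 6.56084046e-01 -1.10809842e-04  1.63000000e-01]
lid_edge [299.0, 235.4] 0.58 [ 0.48464496 -0.10651978  0.2       ]
```

```bash
python3 -m crank '[{"dx":1,"dy":18,"dz":20,"roll":5},{"dx":1,"dy":18,"dz":30,"roll":5},{"dx":0,"dy":0,"dz":40,"roll":0},{"dx":0,"dy":0,"dz":0,"roll":0},{"dx":0,"dy":0,"dz":0,"roll":0},{"dx":0,"dy":0,"dz":0,"roll":0},{"dx":0,"dy":0,"dz":0,"roll":0}]'
python3 - <<'E'
from h import *
p=cam('wrist');s=ctrl.read_state();print(s['ee_pos'],s['orientation'],np.abs(s['joint_velocities']).max())
save(p,'w4.png')
for t,z in [('jar_mouth',.15),('lid_edge',.2),('jar_lid',.18),('tray_edge',.154)]:
    for d in nets.recognise(t,p)[:3]: print(t,d['position'],d['conf'],atz(p,d['position'],z))
import pickle;pickle.dump({k:np.array(p[k]) for k in('R','t','intrinsics','k1')},open('w4.pkl','wb'))
E
python3 -c "
import cv2;a=cv2.imread('pics/w4.png');cv2.imwrite('pics/z4.png',cv2.resize(a[100:300,170:430],None,fx=3,fy=3,interpolation=cv2.INTER_CUBIC))"
```

```text
t: 4.9
ee_pos: [0.5486, -0.0956, 0.334]
orientation: [0.995, 0.097, 0.002, 0.0]
contact_force: [0.1, -0.6, 0.4]
width: 1.001
grip_force: 0.0
[ 0.54852072 -0.09564676  0.33386051] [9.95329530e-01 9.65138227e-02 2.02619132e-03 3.21801223e-04] 0.0135704207631106
jar_mouth [283.3, 211.1] 0.71 [ 0.52827237 -0.10451965  0.15      ]
lid_edge [279.5, 273.3] 0.96 [ 0.48473984 -0.10913426  0.2       ]
lid_edge [160.0, 63.4] 0.41 [0.63772674 0.01347157 0.2       ]
jar_lid [279.6, 275.1] 0.65 [ 0.47335529 -0.11154623  0.18      ]
tray_edge [160.0, 62.1] 0.61 [0.64221163 0.02943654 0.154     ]
```

View pics/z4.png

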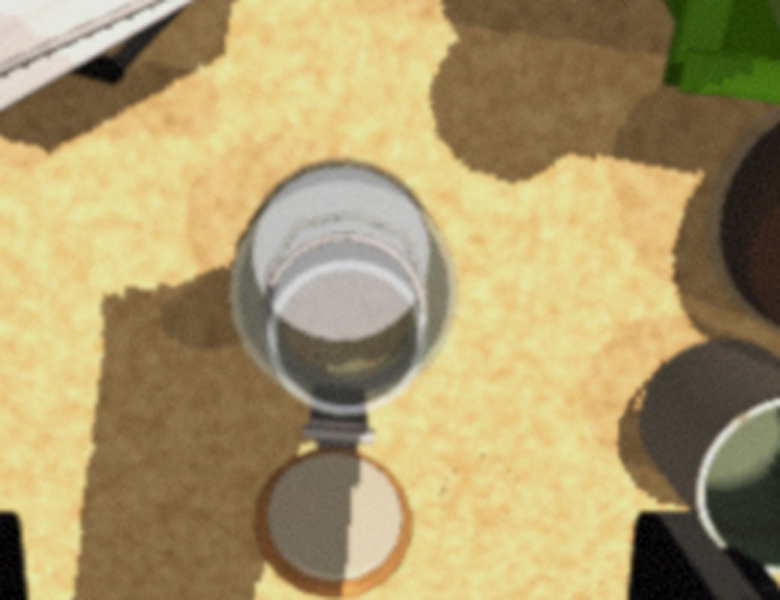

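The zoomed view shows the rim centre at (285,212), the hinge at (283,244) and the lid centre at (281,274), all in full-frame pixels. The hinge line is nearly parallel to the image rows.

Run:
```python
from h import *
import pickle;p=pickle.load(open('w4.pkl','rb'));p['k1']=float(p['k1'])
m=atz(p,(285,212.3),.15);h=atz(p,(282.7,244),.154);b=atz(p,(281.5,274),.18)
print(m,h,b,[np.degrees(np.arctan2(*(m-x)[1::-1])) for x in(h,b)], np.linalg.norm(m-h))
s=ctrl.read_state();R=Ro.from_quat(s['orientation']).as_matrix()
print(s['ee_pos'],np.degrees(np.arctan2(R[1,0],R[0,0])),'tool-frame delta to mouth',R.T@(m-s['ee_pos'])*1e3)
```

```text
[ 0.52738233 -0.10642793  0.15      ] [ 0.49534104 -0.11047341  0.154     ] [ 0.47484176 -0.11310446  0.18      ] [np.float64(7.195990737962679), np.float64(7.241975739321107)] 0.032542437859638555
[ 0.5476893  -0.09598342  0.3323421 ] 11.036938594154876 tool-frame delta to mouth [-22.22350586   6.26157372 182.31020487]
```

```bash
python3 -m crank '[{"dx":-11,"dy":3,"dz":0,"roll":2},{"dx":-11,"dy":3,"dz":0,"roll":2},{"dx":0,"dy":0,"dz":0,"roll":0},{"dx":0,"dy":0,"dz":40,"roll":0},{"dx":0,"dy":0,"dz":40,"roll":0},{"dx":0,"dy":0,"dz":20,"roll":0},{"dx":0,"dy":0,"dz":0,"roll":0},{"dx":0,"dy":0,"dz":0,"roll":0}]'
python3 - <<'E'
from h import *
s=ctrl.read_state();R=Ro.from_quat(s['orientation']).as_matrix()
print(np.degrees(np.arctan2(R[1,0],R[0,0])),R.T@(np.array([.5274,-.1064,.118])-s['ee_pos'])*1e3)
E
```

```text
t: 5.82
ee_pos: [0.5263, -0.1061, 0.2313]
orientation: [0.998, 0.061, -0.001, -0.0]
contact_force: [0.2, 0.4, 0.6]
width: 0.999
grip_force: 0.0
6.987534912183699 [  1.26454565   0.52328818 113.3037917 ]
```

```bash
python3 -m crank '[{"dx":1,"dy":0.5,"dz":30,"roll":0},{"dx":0,"dy":0,"dz":35,"roll":0},{"dx":0,"dy":0,"dz":30,"roll":0},{"dx":0,"dy":0,"dz":17,"roll":0},{"dx":0,"dy":0,"dz":0,"roll":0},{"dx":0,"dy":0,"dz":0,"roll":0}]' && python3 -m crank '[{"dx":0,"dy":0,"dz":0,"roll":0},{"dx":0,"dy":0,"dz":0,"roll":0},{"dx":0,"dy":0,"dz":0,"roll":0},{"dx":0,"dy":0,"dz":0,"roll":0},{"dx":0,"dy":0,"dz":0,"roll":0},{"dx":0,"dy":0,"dz":0,"roll":0},{"dx":0,"dy":0,"dz":0,"roll":0},{"dx":0,"dy":0,"dz":0,"roll":0}]' 255
```

```text
t: 6.32
ee_pos: [0.5288, -0.1064, 0.1207]
orientation: [0.998, 0.061, 0.001, 0.0]
contact_force: [0.2, -0.5, 0.5]
width: 0.999
grip_force: 0.0
t: 6.98
ee_pos: [0.5292, -0.1062, 0.1223]
orientation: [0.998, 0.061, 0.002, 0.0]
contact_force: [-3.3, 2.4, 17.3]
width: 0.674
grip_force: 60.5
```

```bash
python3 -m crank '[{"dx":0,"dy":0,"dz":-6,"roll":0},{"dx":2,"dy":-16,"dz":0,"roll":0},{"dx":4,"dy":-31,"dz":0,"roll":0},{"dx":4,"dy":-31,"dz":0,"roll":0},{"dx":4,"dy":-31,"dz":0,"roll":0},{"dx":3,"dy":-26,"dz":0,"roll":0},{"dx":2,"dy":-14,"dz":0,"roll":0},{"dx":0,"dy":-6,"dz":0,"roll":2},{"dx":0,"dy":0,"dz":0,"roll":4},{"dx":0,"dy":0,"dz":0,"roll":4}]' && python3 -m crank '[{"dx":0,"dy":0,"dz":0,"roll":2},{"dx":0,"dy":0,"dz":0,"roll":0},{"dx":0,"dy":0,"dz":0,"roll":0},{"dx":0,"dy":0,"dz":0,"roll":0}]'
python3 - <<'E'
from h import *
p=cam('wrist');save(p,'w5.png');s=ctrl.read_state();print(s['ee_pos'],s['orientation'])
import pickle;pickle.dump({k:np.array(p[k]) for k in('R','t','intrinsics','k1')},open('w5.pkl','wb'))
a=p['color'][:,:,::-1];cv2.imwrite('pics/z5.png',cv2.resize(a[0:260,100:440],None,fx=2.3,fy=2.3,interpolation=cv2.INTER_CUBIC))
E
```

```text
t: 7.82
ee_pos: [0.5277, 0.0507, 0.126]
orientation: [1.0, -0.027, 0.0, -0.0]
contact_force: [0.3, -0.7, -4.2]
width: 0.673
grip_force: 64.7
t: 8.15
ee_pos: [0.5277, 0.0499, 0.1257]
orientation: [0.999, -0.043, 0.0, -0.0]
contact_force: [-0.0, 0.2, -4.9]
width: 0.674
grip_force: 64.8
[0.52774844 0.0498635  0.12556216] [ 9.99076388e-01 -4.29691992e-02  1.24894298e-04 -5.51185479e-05]
```

View pics/z5.png

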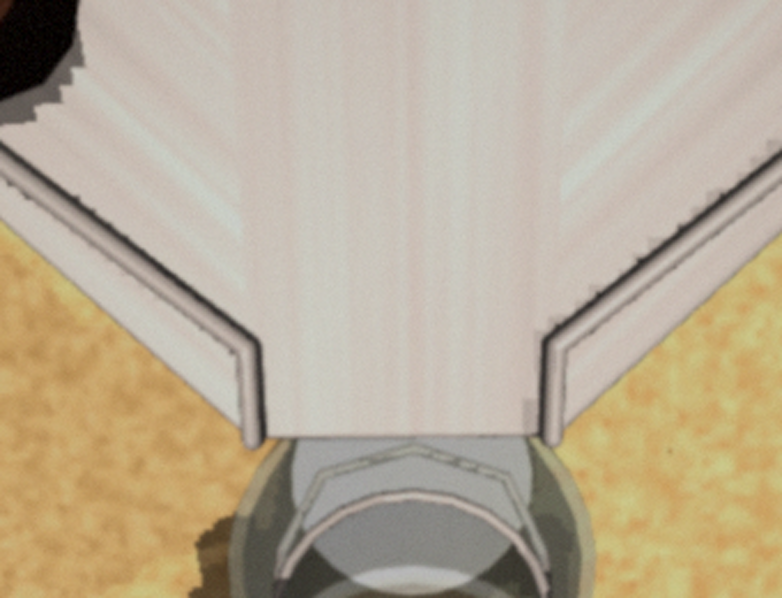

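The zoom shows the lip row at y≈190 px, with inner rail ends at columns 216 and 335. The rim is centred at column 280, so yaw is aligned and the jar sits a few mm right of the spout's middle line.

Run:
```python
from h import *
import pickle;p=pickle.load(open('w5.pkl','rb'));p['k1']=float(p['k1'])
s=ctrl.read_state();R=Ro.from_quat(s['orientation']).as_matrix()
for uv,z in [((215.7,190),.155),((335.2,190),.155),((280,215),.155),((279.6,260/2.3*0+495/2.3),.155)]:
    print(uv,(R.T@(atz(p,uv,z)-s['ee_pos'])*1e3)[:2])
```

```text
(215.7, 190) [ 45.59442044 -21.15754612]
(335.2, 190) [45.66454678 19.56694298]
(280, 215) [36.74788161  0.78204452]
(279.6, 215.21739130434784) [36.66879828  0.64316533]
```

```bash
python3 -m crank '[{"dx":0,"dy":-1,"dz":3,"roll":0},{"dx":6,"dy":0,"dz":1,"roll":0},{"dx":6,"dy":0,"dz":0,"roll":0},{"dx":0,"dy":0,"dz":0,"roll":0},{"dx":0,"dy":0,"dz":0,"roll":0}]' && python3 -m crank '[{"dx":2,"dy":0,"dz":0,"roll":0},{"dx":1,"dy":0,"dz":0,"roll":0},{"dx":0,"dy":0,"dz":0,"roll":0},{"dx":0,"dy":0,"dz":0,"roll":0}]'
```

```text
t: 8.62
ee_pos: [0.5403, 0.0498, 0.1247]
orientation: [0.999, -0.044, 0.001, -0.0]
contact_force: [-13.4, -1.1, 39.6]
width: 0.674
grip_force: 72.1
t: 8.95
ee_pos: [0.5436, 0.0498, 0.1251]
orientation: [0.999, -0.044, 0.002, -0.0]
contact_force: [-12.0, -1.6, 44.0]
width: 0.673
grip_force: 72.9
```

```bash
python3 -m crank '[{"dx":0,"dy":0,"dz":-2.5,"roll":0},{"dx":0,"dy":0,"dz":0,"roll":0},{"dx":0,"dy":0,"dz":0,"roll":0}]' && python3 -m crank '[{"dx":1,"dy":0,"dz":0,"roll":0},{"dx":1,"dy":0,"dz":0,"roll":0},{"dx":0,"dy":0,"dz":0,"roll":0},{"dx":0,"dy":0,"dz":0,"roll":0}]'
python3 - <<'E'
from h import *
p=cam('wrist');save(p,'w6.png');s=ctrl.read_state();print(s['ee_pos'],s['orientation'])
import pickle;pickle.dump({k:np.array(p[k]) for k in('R','t','intrinsics','k1')},open('w6.pkl','wb'))
a=p['color'][:,:,::-1];cv2.imwrite('pics/z6.png',cv2.resize(a[160:420,100:440],None,fx=2.3,fy=2.3,interpolation=cv2.INTER_CUBIC))
E
```

```text
t: 9.2
ee_pos: [0.5428, 0.0497, 0.124]
orientation: [0.999, -0.043, 0.0, -0.0]
contact_force: [-3.7, 1.1, 8.5]
width: 0.673
grip_force: 68.3
t: 9.53
ee_pos: [0.5447, 0.0496, 0.1244]
orientation: [0.999, -0.043, 0.0, -0.0]
contact_force: [-5.0, 0.3, 13.3]
width: 0.676
grip_force: 68.9
[0.54466571 0.0496103  0.12436198] [ 9.99058035e-01 -4.33939395e-02 -2.55938311e-05 -8.99255571e-05]
```

View pics/z6.png

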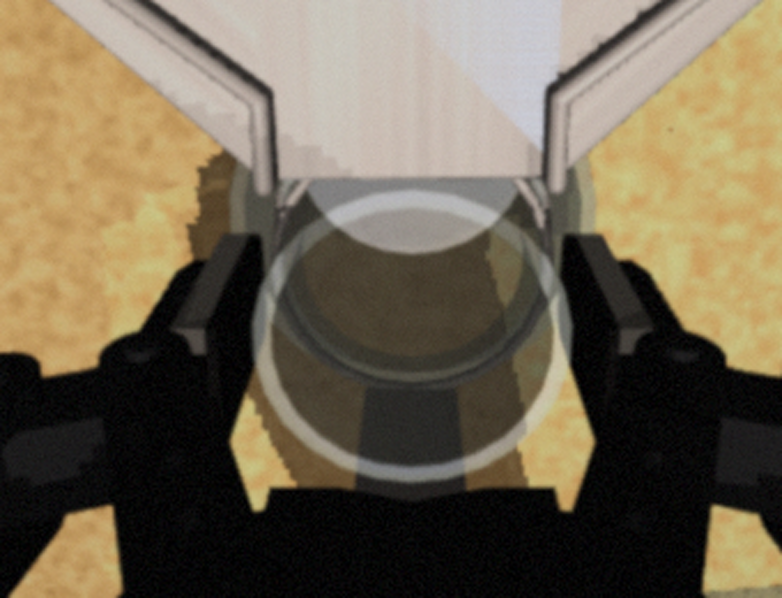

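The spout is centred at zoom column 410 and the rim at column 412. The lip is at row 178 and the rim front at row 190, so the jar is almost on the bumper. I'll compute the remaining gap.

Run:
```python
from h import *
import pickle;p=pickle.load(open('w6.pkl','rb'));p['k1']=float(p['k1'])
s=ctrl.read_state();R=Ro.from_quat(s['orientation']).as_matrix()
f=lambda x,y,z:(R.T@(atz(p,(100+x/2.3,160+y/2.3),z)-s['ee_pos'])*1e3)[:2]
print('lip',f(274,178,.154),f(547,178,.154),'rimfront',f(412,190,.15),'rimback',f(412,482,.15),'rim l/r',f(252,325,.15),f(572,325,.15))
```

```text
lip [ 28.56252537 -20.71225678] [28.62908946 21.30953897] rimfront [25.087702  0.540526] rimback [-31.61535258   0.64258098] rim l/r [  0.59184404 -26.49840992] [ 0.67915416 27.66545674]
```

```bash
python3 -m crank '[{"dx":1.5,"dy":0,"dz":0,"roll":0},{"dx":1.5,"dy":0,"dz":0,"roll":0},{"dx":0,"dy":0,"dz":0,"roll":0},{"dx":0,"dy":0,"dz":0,"roll":0},{"dx":0,"dy":0,"dz":0,"roll":0}]'  && python3 -m crank '[{"dx":0,"dy":0,"dz":0,"roll":0},{"dx":0,"dy":0,"dz":0,"roll":0},{"dx":0,"dy":0,"dz":0,"roll":0},{"dx":0,"dy":0,"dz":0,"roll":0},{"dx":0,"dy":0,"dz":0,"roll":0},{"dx":0,"dy":0,"dz":0,"roll":0}]' 0
```

```text
t: 10.0
ee_pos: [0.5475, 0.0494, 0.1249]
orientation: [0.999, -0.043, -0.0, -0.0]
contact_force: [-7.3, -0.2, 20.2]
width: 0.67
grip_force: 69.8
t: 10.5
ee_pos: [0.5477, 0.0492, 0.1236]
orientation: [0.999, -0.043, -0.0, 0.0]
contact_force: [-0.5, 0.0, -0.1]
width: 1.002
grip_force: 0.0
```

```bash
python3 -m crank '[{"dx":0,"dy":0,"dz":-20,"roll":0},{"dx":0,"dy":0,"dz":-40,"roll":0},{"dx":0,"dy":0,"dz":-40,"roll":0},{"dx":0,"dy":0,"dz":-40,"roll":0},{"dx":0,"dy":0,"dz":-40,"roll":0},{"dx":0,"dy":0,"dz":0,"roll":0},{"dx":0,"dy":0,"dz":0,"roll":0},{"dx":0,"dy":0,"dz":0,"roll":0},{"dx":0,"dy":0,"dz":0,"roll":0}]' 255
cat > look.py <<'E'
from h import *
import sys
np.set_printoptions(precision=1,suppress=True)
yaw=-4.97;c,s_=np.cos(np.radians(yaw)),np.sin(np.radians(yaw));O=np.array([.5732,.0468]);RT=np.array([[c,-s_],[s_,c]])
def tray(X): return RT.T@(np.array(X)[:2]-O)*1e3
if __name__=='__main__':
    s=ctrl.read_state();R=Ro.from_quat(s['orientation']).as_matrix();p=cam('wrist');n=sys.argv[1];save(p,n+'.png')
    print('tcp in tray',tray(s['ee_pos']),'z',s['ee_pos'][2]*1e3,'yaw rel tray',np.degrees(np.arctan2(R[1,0],R[0,0]))-yaw)
    for t,z in [('jar_mouth',.15),('lid_edge',.2)]:
        for d in nets.recognise(t,p)[:1]: print(t,d['position'],d['conf'],tray(atz(p,d['position'],z)))
    # pucks by colour (dark brown blobs)
    h=cv2.cvtColor(p['color'],cv2.COLOR_RGB2HSV);m=((h[...,0]<14)&(h[...,1]>110)&(h[...,2]<150)&(h[...,2]>25)).astype(np.uint8)
    m=cv2.morphologyEx(m,cv2.MORPH_OPEN,np.ones((3,3),np.uint8))
    k,_,st,ce=cv2.connectedComponentsWithStats(m)
    for i in range(1,k):
        if st[i,4]>150: print('blob',ce[i],st[i],tray(atz(p,ce[i],.170)))
    for d in nets.recognise('puck_1_mid',p)[:4]: print('net puck',d['position'],d['conf'],tray(atz(p,d['position'],.163)))
E
python3 look.py w7
```

```text
t: 11.25
ee_pos: [0.547, 0.0491, 0.3024]
orientation: [0.999, -0.043, -0.001, 0.0]
contact_force: [-0.5, -0.1, -0.7]
width: -0.002
grip_force: 0.0
tcp in tray [-26.3  -0. ] z 302.44069303047115 yaw rel tray -0.009307118399207504
jar_mouth [279.6, 202.5] 0.95 [-32.2  -1.3]
lid_edge [275.3, 254.6] 0.92 [-61.    2.1]
blob [336.7  55. ] [ 320   37   34   38 1018] [ 86.6 -43.5]
blob [275.1  60.4] [ 259   42   34   37 1011] [82.8  2.4]
blob [206.5  93.3] [190  76  34  36 961] [59.4 54.9]
net puck [278.3, 202.8] 0.73 [-29.1  -0.1]
net puck [334.1, 53.0] 0.57 [ 89.1 -42.6]
```

View pics/w7.png

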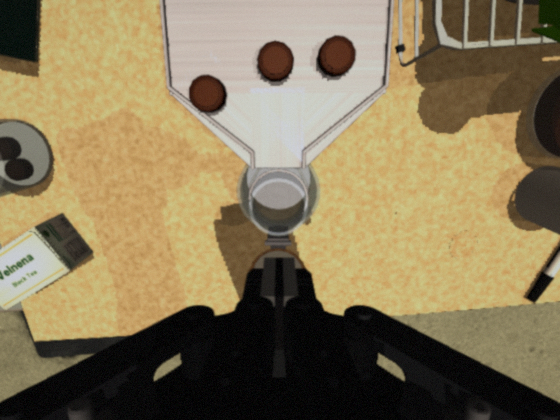

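The jar is in place, with its mouth at about (278,202) in line with the spout. The pucks show at (337,55), (275,60) and (207,93), and the colour blobs agree. I'll push the middle puck first, cradled between slightly parted fingers.

```bash
python3 -m crank '[{"dx":35,"dy":-0.5,"dz":0,"roll":0},{"dx":38,"dy":-0.5,"dz":0,"roll":0},{"dx":38,"dy":-0.5,"dz":0,"roll":0},{"dx":32,"dy":-0.9,"dz":0,"roll":0},{"dx":0,"dy":0,"dz":30,"roll":0},{"dx":0,"dy":0,"dz":38,"roll":0},{"dx":0,"dy":0,"dz":30,"roll":0},{"dx":0,"dy":0,"dz":12,"roll":0},{"dx":0,"dy":0,"dz":0,"roll":0},{"dx":0,"dy":0,"dz":0,"roll":0}]' 213; python3 look.py w8
```

```text
t: 12.28
ee_pos: [0.6901, 0.0391, 0.1931]
orientation: [0.999, -0.043, -0.001, 0.0]
contact_force: [0.1, 0.4, 0.4]
width: 0.165
grip_force: 0.0
tcp in tray [117.1   2.5] z 193.06134694134704 yaw rel tray -0.013354080672465685
blob [360.2 300. ] [342 286  39  30 755] [ 89.6 -42.8]
blob [278.5 310.6] [ 263  292   32   38 1000] [82.9  2.2]
net puck [358.2, 289.3] 0.61 [ 92.3 -43.1]
```

```bash
python3 -m crank '[{"dx":0,"dy":0,"dz":20,"roll":0},{"dx":0,"dy":0,"dz":10,"roll":0},{"dx":0,"dy":0,"dz":0,"roll":0},{"dx":-8,"dy":0,"dz":0,"roll":0},{"dx":-8,"dy":0,"dz":0,"roll":0},{"dx":-9,"dy":0.3,"dz":0,"roll":0},{"dx":-9,"dy":0.3,"dz":0,"roll":0},{"dx":-9,"dy":0.3,"dz":0,"roll":0},{"dx":-9,"dy":0.3,"dz":0,"roll":0}]' && python3 -m crank '[{"dx":-9,"dy":0.3,"dz":0,"roll":0},{"dx":-9,"dy":0.3,"dz":0,"roll":0},{"dx":-8,"dy":0.3,"dz":0,"roll":0},{"dx":0,"dy":0,"dz":0,"roll":0},{"dx":0,"dy":0,"dz":0,"roll":0}]'; python3 look.py w9
```

```text
t: 13.23
ee_pos: [0.6377, 0.0427, 0.165]
orientation: [0.999, -0.043, 0.001, -0.0]
contact_force: [0.2, 0.2, -0.1]
width: 0.16
grip_force: 0.0
t: 13.65
ee_pos: [0.6124, 0.0439, 0.1642]
orientation: [0.999, -0.043, 0.0, -0.0]
contact_force: [0.5, 1.2, -0.3]
width: 0.169
grip_force: 0.0
tcp in tray [39.3  0.5] z 164.2236806806765 yaw rel tray -0.006185573640049569
jar_mouth [279.4, 365.1] 0.89 [-23.9  -0.4]
blob [387.3 172.8] [ 355  140   65   65 3267] [ 87. -44.]
blob [150.  236.3] [ 119  208   62   58 2770] [59.4 55.4]
blob [279.  331.5] [ 261  309   36   44 1241] [12.1 -0.1]
net puck [278.6, 364.1] 0.72 [-12.3   0.1]
```

```bash
python3 -m crank '[{"dx":-9,"dy":0,"dz":0,"roll":0},{"dx":-9,"dy":0,"dz":0,"roll":0},{"dx":-9,"dy":0,"dz":0,"roll":0},{"dx":-8,"dy":0,"dz":0,"roll":0},{"dx":-7,"dy":0,"dz":0,"roll":0},{"dx":0,"dy":0,"dz":0,"roll":0},{"dx":0,"dy":0,"dz":0,"roll":0}]'; python3 look.py w10
```

```text
t: 14.43
ee_pos: [0.5704, 0.0476, 0.1641]
orientation: [0.999, -0.043, 0.0, -0.0]
contact_force: [1.0, -0.5, 0.4]
width: 0.16
grip_force: 0.0
tcp in tray [-2.8  0.5] z 164.14157364611196 yaw rel tray -0.0006264203224715104
jar_mouth [279.6, 305.4] 0.84 [-28.2  -0.4]
lid_edge [393.6, 61.3] 0.6 [ 82.8 -33.4]
blob [396.9  61.1] [ 362   24   71   76 4161] [ 87.1 -44. ]
blob [139.1 135.5] [ 106  102   67   69 3535] [59.7 55.4]
net puck [389.6, 61.9] 0.75 [ 87.8 -43.4]
```

```bash
python3 -m crank '[{"dx":0,"dy":0,"dz":-38,"roll":0},{"dx":30,"dy":15,"dz":0,"roll":0},{"dx":30,"dy":15,"dz":0,"roll":0},{"dx":30,"dy":14.5,"dz":0,"roll":0},{"dx":0,"dy":0,"dz":0,"roll":0},{"dx":0,"dy":0,"dz":0,"roll":0},{"dx":0,"dy":0,"dz":0,"roll":0}]' 135; python3 look.py w11
python3 - <<'E'
from h import *
from look import tray
for n in('side','top'):
    p=cam(n);save(p,n+'2.png')
    for t,z in [('puck_1_mid',.01),('jar_mouth',.15)]:
        for d in nets.recognise(t,p)[:5]: print(n,t,d['position'],d['conf'],tray(atz(p,d['position'],z)))
a=cv2.imread('pics/side2.png');cv2.imwrite('pics/z_side2.png',cv2.resize(a[130:290,160:360],None,fx=3.5,fy=3.5,interpolation=cv2.INTER_CUBIC))
E
```

```text
t: 15.22
ee_pos: [0.6561, -0.0043, 0.2012]
orientation: [0.999, -0.043, -0.001, -0.0]
contact_force: [-0.7, 0.3, -0.3]
width: 0.47
grip_force: 0.0
tcp in tray [ 87.  -43.8] z 201.18450391595343 yaw rel tray -0.014751156458659764
jar_mouth [257.6, 362.2] 0.66 [ -5.4 -29.8]
blob [276.9 246.5] [ 256  227   42   41 1210] [ 87.8 -43.2]
blob [106.  292.4] [  84  272   45   41 1437] [59.  55.6]
net puck [276.2, 243.1] 0.59 [ 87.1 -42.7]
side jar_mouth [280.1, 235.2] 0.9 [-71.9  99.4]
side jar_mouth [230.6, 209.7] 0.65 [62.7 53.6]
top jar_mouth [268.4, 225.2] 0.59 [-62.8  10.6]
```

View pics/z_side2.png

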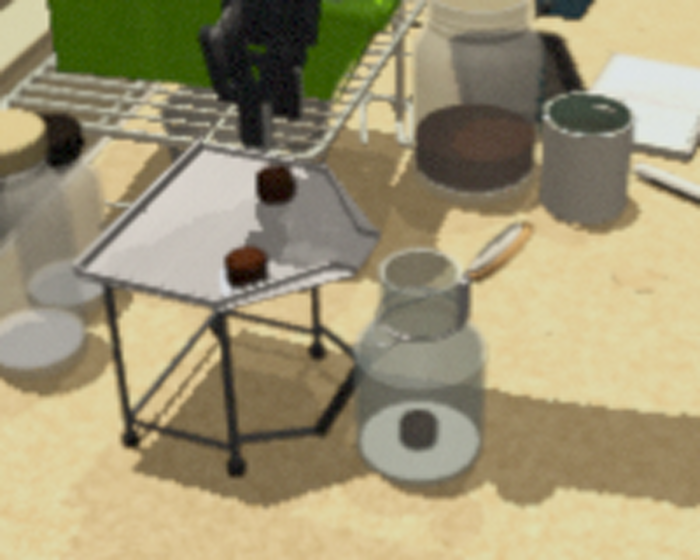

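The side view shows the first puck in the jar at (419,428), with the other two on the tray. Next I'll straddle puck 3 and slide it sideways to the middle line.

```bash
python3 -m crank '[{"dx":0,"dy":0,"dz":25,"roll":0},{"dx":0,"dy":0,"dz":14,"roll":0},{"dx":0,"dy":0,"dz":0,"roll":0},{"dx":0,"dy":-6,"dz":0,"roll":0},{"dx":0,"dy":-8,"dz":0,"roll":0},{"dx":0,"dy":-8,"dz":0,"roll":0},{"dx":0,"dy":-8,"dz":0,"roll":0},{"dx":0,"dy":-8,"dz":0,"roll":0},{"dx":0,"dy":-8,"dz":0,"roll":0},{"dx":0,"dy":-4,"dz":0,"roll":0}]' && python3 -m crank '[{"dx":0,"dy":0,"dz":0,"roll":0},{"dx":0,"dy":0,"dz":0,"roll":0},{"dx":0,"dy":0,"dz":-25,"roll":0},{"dx":0,"dy":0,"dz":-15,"roll":0},{"dx":0,"dy":0,"dz":0,"roll":0},{"dx":0,"dy":0,"dz":0,"roll":0}]'; python3 look.py w12
```

```text
t: 16.55
ee_pos: [0.6609, 0.0473, 0.1631]
orientation: [0.999, -0.043, 0.0, -0.0]
contact_force: [0.4, 0.2, -0.1]
width: 0.469
grip_force: 0.1
t: 17.05
ee_pos: [0.6612, 0.0444, 0.2036]
orientation: [0.999, -0.044, 0.001, 0.0]
contact_force: [-0.4, -0.6, -1.2]
width: 0.471
grip_force: 0.0
tcp in tray [87.9  5.3] z 203.62189617778122 yaw rel tray -0.0710819521440591
jar_mouth [284.2, 367.7] 0.75 [-10.8   1. ]
blob [282.7 246.3] [ 263  227   41   43 1154] [87.9  2.6]
blob [184.8 287.2] [175 275  22  25 276] [62.5 59.2]
net puck [279.8, 243.1] 0.77 [87.1  4.2]
```

```bash
python3 -m crank '[{"dx":33,"dy":3,"dz":0,"roll":0},{"dx":0,"dy":0,"dz":0,"roll":0},{"dx":0,"dy":0,"dz":25,"roll":0},{"dx":0,"dy":0,"dz":15,"roll":0},{"dx":0,"dy":0,"dz":0,"roll":0},{"dx":-8,"dy":0,"dz":0,"roll":0},{"dx":-9,"dy":0.3,"dz":0,"roll":0},{"dx":-9,"dy":0.3,"dz":0,"roll":0},{"dx":-9,"dy":0.3,"dz":0,"roll":0},{"dx":-9,"dy":0.3,"dz":0,"roll":0}]' 213 && python3 -m crank '[{"dx":-9,"dy":0.3,"dz":0,"roll":0},{"dx":-9,"dy":0.3,"dz":0,"roll":0},{"dx":-9,"dy":0.3,"dz":0,"roll":0},{"dx":-9,"dy":0,"dz":0,"roll":0},{"dx":0,"dy":0,"dz":0,"roll":0},{"dx":0,"dy":0,"dz":0,"roll":0}]'; python3 look.py w13
```

```text
t: 18.08
ee_pos: [0.6492, 0.042, 0.1643]
orientation: [0.999, -0.044, 0.001, -0.0]
contact_force: [-0.1, -0.3, -0.2]
width: 0.164
grip_force: 0.0
t: 18.58
ee_pos: [0.6134, 0.0442, 0.1633]
orientation: [0.999, -0.043, 0.0, -0.0]
contact_force: [0.4, 0.6, 0.9]
width: 0.167
grip_force: 0.0
tcp in tray [40.2  0.9] z 163.27349864246952 yaw rel tray -0.001768092841319735
jar_mouth [280.1, 363.5] 0.6 [-21.1  -0.3]
blob [150.3 239.3] [ 119  211   63   58 2771] [59.3 55.5]
blob [279.2 335.4] [262 319  35  34 956] [11.6  0.3]
net puck [276.9, 326.5] 0.85 [11.6  1.3]
```

Aligned, so I'll push it off, then back up and straddle puck 1.

```bash
python3 -m crank '[{"dx":-9,"dy":0,"dz":0,"roll":0},{"dx":-9,"dy":0,"dz":0,"roll":0},{"dx":-9,"dy":0.3,"dz":0,"roll":0},{"dx":-9,"dy":0,"dz":0,"roll":0},{"dx":-7,"dy":0,"dz":0,"roll":0},{"dx":0,"dy":0,"dz":0,"roll":0},{"dx":0,"dy":0,"dz":0,"roll":0},{"dx":0,"dy":0,"dz":-38,"roll":0},{"dx":0,"dy":0,"dz":0,"roll":0},{"dx":0,"dy":0,"dz":0,"roll":0}]'
python3 - <<'E'
from h import *
from look import tray
print(tray(ctrl.read_state()['ee_pos']))
E
python3 look.py w14
python3 - <<'E'
from h import *
# dark brown blobs inside jar body in side view; project jar axis point
from look import O,RT
p=cam('side');c=O+RT@[-.0295,0];u=proj(p,[*c,.01]);v=proj(p,[*c,.15]);print('jar bottom/top px',u,v);save(p,'side3.png')
h=cv2.cvtColor(p['color'],cv2.COLOR_RGB2GRAY);m=(h<75).astype(np.uint8)
x0,y0=int(u[0])-20,int(v[1]);s=m[y0:int(u[1])+15,x0:x0+40];k,_,st,ce=cv2.connectedComponentsWithStats(s)
for i in range(1,k):
    if st[i,4]>15: print(ce[i]+[x0,y0],st[i])
E
```

```text
t: 19.62
ee_pos: [0.5723, 0.0477, 0.2027]
orientation: [0.999, -0.044, 0.002, -0.0]
contact_force: [-0.1, 0.2, -0.8]
width: 0.166
grip_force: 0.0
[-1.   0.8]
tcp in tray [-1.   0.8] z 202.68134180753123 yaw rel tray -0.0265814142678531
jar_mouth [280.0, 283.5] 0.65 [-33.7  -0.4]
lid_edge [280.1, 361.0] 0.94 [-51.6  -0.3]
blob [170.8 135.1] [ 146  109   51   54 2143] [59.6 55.1]
net puck [278.2, 258.4] 0.71 [-10.8   0.8]
jar bottom/top px [277.8 252.6] [278.  205.4]
[259.2 240.2] [ 0 30  6 13 39]
[283.8 250.5] [ 18  39  19  14 167]
```

```bash
python3 -m crank '[{"dx":28,"dy":-25,"dz":0,"roll":0},{"dx":28,"dy":-25,"dz":0,"roll":0},{"dx":4.5,"dy":-4.4,"dz":0,"roll":0},{"dx":0,"dy":0,"dz":0,"roll":0},{"dx":0,"dy":0,"dz":24,"roll":0},{"dx":0,"dy":0,"dz":14,"roll":0},{"dx":0,"dy":0,"dz":0,"roll":0},{"dx":0,"dy":0,"dz":0,"roll":0}]' 135 && python3 -m crank '[{"dx":0,"dy":6,"dz":0,"roll":0},{"dx":0,"dy":8,"dz":0,"roll":0},{"dx":0,"dy":8,"dz":0,"roll":0},{"dx":0,"dy":8,"dz":0,"roll":0},{"dx":0,"dy":8,"dz":0,"roll":0},{"dx":0,"dy":8,"dz":0,"roll":0},{"dx":0,"dy":7,"dz":0,"roll":0},{"dx":0,"dy":5,"dz":0,"roll":0},{"dx":0,"dy":0,"dz":0,"roll":0},{"dx":0,"dy":0,"dz":0,"roll":0}]' && python3 -m crank '[{"dx":0,"dy":0,"dz":-25,"roll":0},{"dx":0,"dy":0,"dz":-15,"roll":0},{"dx":0,"dy":0,"dz":0,"roll":0},{"dx":0,"dy":0,"dz":0,"roll":0},{"dx":0,"dy":0,"dz":0,"roll":0}]';python3 look.py w15
```

```text
t: 20.53
ee_pos: [0.6347, 0.0956, 0.1622]
orientation: [0.999, -0.044, -0.001, 0.0]
contact_force: [0.3, -0.8, 0.4]
width: 0.472
grip_force: 0.0
t: 21.37
ee_pos: [0.6306, 0.0385, 0.1628]
orientation: [0.999, -0.044, -0.0, -0.0]
contact_force: [0.3, 0.4, 0.3]
width: 0.475
grip_force: 0.0
t: 21.78
ee_pos: [0.6302, 0.0392, 0.2022]
orientation: [0.999, -0.043, -0.0, -0.0]
contact_force: [-0.3, -0.2, -0.2]
width: 0.476
grip_force: 0.0
tcp in tray [57.5 -2.6] z 202.1622883378674 yaw rel tray 0.02687954648216806
jar_mouth [278.0, 347.3] 0.71 [-23.5  -2.7]
blob [273.  239.9] [ 251  221   45   42 1158] [61.8  0.1]
```

```bash
python3 -m crank '[{"dx":37,"dy":-2.5,"dz":0,"roll":0},{"dx":0,"dy":0,"dz":0,"roll":0},{"dx":0,"dy":0,"dz":25,"roll":0},{"dx":0,"dy":0,"dz":13,"roll":0},{"dx":0,"dy":0,"dz":0,"roll":0},{"dx":-8,"dy":0,"dz":0,"roll":0},{"dx":-9,"dy":0,"dz":0,"roll":0},{"dx":-9,"dy":0,"dz":0,"roll":0},{"dx":-9,"dy":0,"dz":0,"roll":0},{"dx":-9,"dy":0,"dz":0,"roll":0}]' 213 && python3 -m crank '[{"dx":-9,"dy":0,"dz":0,"roll":0},{"dx":0,"dy":0,"dz":0,"roll":0},{"dx":0,"dy":0,"dz":0,"roll":0}]'; python3 look.py w16
```

```text
t: 22.82
ee_pos: [0.6234, 0.042, 0.1659]
orientation: [0.999, -0.043, 0.001, -0.0]
contact_force: [1.0, 0.6, -0.2]
width: 0.166
grip_force: 0.0
t: 23.07
ee_pos: [0.6147, 0.0427, 0.1654]
orientation: [0.999, -0.043, 0.0, -0.0]
contact_force: [0.1, 0.0, 0.1]
width: 0.165
grip_force: 0.0
tcp in tray [41.7 -0.5] z 165.39783537097475 yaw rel tray 0.0019213042643073663
jar_mouth [280.9, 364.9] 0.97 [-22.3  -2.2]
lid_edge [281.2, 364.7] 0.59 [20.2 -1.9]
blob [279.  332.8] [262 316  35  35 890] [13. -1.]
```

```bash
python3 -m crank '[{"dx":-9,"dy":0,"dz":0,"roll":0},{"dx":-9,"dy":0,"dz":0,"roll":0},{"dx":-9,"dy":-0.3,"dz":0,"roll":0},{"dx":-9,"dy":0,"dz":0,"roll":0},{"dx":-8,"dy":0,"dz":0,"roll":0},{"dx":0,"dy":0,"dz":0,"roll":0},{"dx":0,"dy":0,"dz":0,"roll":0},{"dx":0,"dy":0,"dz":-38,"roll":0},{"dx":0,"dy":0,"dz":-38,"roll":0},{"dx":0,"dy":0,"dz":-38,"roll":0}]' && python3 -m crank '[{"dx":0,"dy":0,"dz":0,"roll":0},{"dx":0,"dy":0,"dz":0,"roll":0},{"dx":0,"dy":0,"dz":0,"roll":0}]' 255; python3 look.py w17
cat > sd.py <<'E'
from h import *
from look import O,RT
p=cam('side');c=O+RT@[-.0295,0];u=proj(p,[*c,.01]);v=proj(p,[*c,.15]);save(p,'side%d.png'%int(ctrl.read_state()['t']))
for n in('side3.png',None):
    im=cv2.imread('pics/'+n)[...,::-1] if n else p['color']
    m=(cv2.cvtColor(np.ascontiguousarray(im),cv2.COLOR_RGB2GRAY)<75).astype(np.uint8)
    x0,y0=int(u[0])-20,int(v[1]);s=m[y0:int(u[1])+15,x0:x0+40];k,_,st,ce=cv2.connectedComponentsWithStats(s)
    for i in range(1,k):
        if st[i,4]>15: print(n,ce[i]+[x0,y0],st[i])
for t in('lid_edge','jar_lid'):
    for d in nets.recognise(t,p)[:2]: print(t,d)
E
python3 sd.py
```

```text
t: 24.1
ee_pos: [0.571, 0.0466, 0.28]
orientation: [0.999, -0.044, -0.0, 0.0]
contact_force: [1.4, -0.6, 0.7]
width: 0.169
grip_force: 0.0
t: 24.35
ee_pos: [0.5711, 0.0466, 0.2786]
orientation: [0.999, -0.044, 0.0, 0.0]
contact_force: [0.0, -0.2, -0.3]
width: -0.002
grip_force: 0.0
tcp in tray [-2.1 -0.4] z 278.6044235942023 yaw rel tray -0.02413338143639443
jar_mouth [275.9, 233.5] 0.88 [-28.4   1.6]
net puck [276.5, 225.3] 0.63 [-16.8   1. ]
side3.png [259.2 240.2] [ 0 30  6 13 39]
side3.png [283.8 250.5] [ 18  39  19  14 167]
None [259.3 240.1] [ 0 30  6 13 40]
None [278.8 249.1] [  9  36  28  17 259]
lid_edge {'position': [302.3, 201.3], 'conf': 0.48}
jar_lid {'position': [302.8, 200.9], 'conf': 0.62}
```

All three pucks are in the jar: the dark blob at its bottom has grown from 167 to 259 px. Next I'll go behind the lid with closed fingers.

```bash
python3 -m crank '[{"dx":-30,"dy":0,"dz":0,"roll":0},{"dx":-34,"dy":0,"dz":0,"roll":0},{"dx":-34,"dy":0,"dz":0,"roll":0},{"dx":-29,"dy":0,"dz":0,"roll":0},{"dx":0,"dy":0,"dz":0,"roll":0},{"dx":0,"dy":0,"dz":30,"roll":0},{"dx":0,"dy":0,"dz":35,"roll":0},{"dx":0,"dy":0,"dz":26,"roll":0},{"dx":0,"dy":0,"dz":0,"roll":0},{"dx":0,"dy":0,"dz":0,"roll":0}]' 255; python3 look.py w18
```

```text
t: 25.53
ee_pos: [0.4441, 0.0577, 0.1874]
orientation: [0.999, -0.043, -0.001, 0.0]
contact_force: [-0.0, -0.1, 0.6]
width: -0.0
grip_force: 0.0
tcp in tray [-129.6   -0.3] z 187.38038155689404 yaw rel tray -0.006262228429798178
jar_mouth [279.6, 120.4] 0.96 [-62.2  -1.2]
lid_edge [276.9, 187.6] 0.86 [-86.6  -0. ]
blob [273.4  54.2] [261  41  25  28 449] [-34.    1.7]
blob [275.6  88.1] [263  80  28  17 354] [-47.9   0.7]
blob [277.9 108.3] [264 100  29  16 332] [-56.5  -0.3]
net puck [275.1, 102.4] 0.85 [-53.8   1. ]
```

```bash
python3 -m crank '[{"dx":10,"dy":0,"dz":0,"roll":0},{"dx":10,"dy":0,"dz":0,"roll":0},{"dx":10,"dy":0,"dz":0,"roll":0},{"dx":10,"dy":0,"dz":0,"roll":0},{"dx":10,"dy":0,"dz":0,"roll":0},{"dx":10,"dy":0,"dz":0,"roll":0},{"dx":10,"dy":0,"dz":0,"roll":0},{"dx":8,"dy":0,"dz":0,"roll":0},{"dx":0,"dy":0,"dz":0,"roll":0}]' && python3 -m crank '[{"dx":7,"dy":0,"dz":-3,"roll":0},{"dx":8,"dy":0,"dz":2,"roll":0},{"dx":6,"dy":0,"dz":5,"roll":0},{"dx":5,"dy":0,"dz":5,"roll":0},{"dx":3,"dy":0,"dz":5,"roll":0},{"dx":0,"dy":0,"dz":0,"roll":0},{"dx":0,"dy":0,"dz":0,"roll":0}]'; python3 sd.py
```

```text
t: 26.48
ee_pos: [0.524, 0.0508, 0.1875]
orientation: [0.999, -0.044, 0.0, -0.0]
contact_force: [-0.5, -0.1, -0.8]
width: 0.0
grip_force: 0.1
t: 27.07
ee_pos: [0.5509, 0.0484, 0.1732]
orientation: [0.999, -0.043, -0.001, 0.0]
contact_force: [-0.6, 0.2, -0.1]
width: 0.001
grip_force: 0.0
side3.png [259.2 240.2] [ 0 30  6 13 39]
side3.png [283.8 250.5] [ 18  39  19  14 167]
None [259.2 240.2] [ 0 30  6 13 39]
None [279.1 249.4] [  9  36  28  17 251]
lid_edge {'position': [280.2, 203.6], 'conf': 0.55}
lid_edge {'position': [276.6, 237.9], 'conf': 0.17}
jar_lid {'position': [282.3, 204.6], 'conf': 0.49}
```

```bash
python3 -m crank '[{"dx":0,"dy":0,"dz":4,"roll":0},{"dx":0,"dy":0,"dz":4,"roll":0},{"dx":0,"dy":0,"dz":2,"roll":0},{"dx":0,"dy":0,"dz":0,"roll":0},{"dx":0,"dy":0,"dz":0,"roll":0}]' && python3 -m crank '[{"dx":0,"dy":0,"dz":2,"roll":0},{"dx":0,"dy":0,"dz":0,"roll":0},{"dx":0,"dy":0,"dz":0,"roll":0}]'
```

```text
t: 27.63
ee_pos: [0.551, 0.0485, 0.1636]
orientation: [0.999, -0.043, -0.0, 0.0]
contact_force: [0.2, -0.2, 0.3]
width: 0.002
grip_force: 0.0
t: 27.88
ee_pos: [0.5511, 0.0485, 0.1617]
orientation: [0.999, -0.043, -0.0, 0.0]
contact_force: [-0.5, 0.3, -1.3]
width: -0.004
grip_force: 0.0
```

```bash
python3 -m crank '[{"dx":0,"dy":0,"dz":2,"roll":0},{"dx":0,"dy":0,"dz":0,"roll":0},{"dx":0,"dy":0,"dz":0,"roll":0}]' && python3 -m crank '[{"dx":0,"dy":0,"dz":1.5,"roll":0},{"dx":0,"dy":0,"dz":0,"roll":0},{"dx":0,"dy":0,"dz":0,"roll":0}]'  && python3 -m crank '[{"dx":0,"dy":0,"dz":1,"roll":0},{"dx":0,"dy":0,"dz":0,"roll":0},{"dx":0,"dy":0,"dz":0,"roll":0}]'
```

```text
t: 28.13
ee_pos: [0.5511, 0.0485, 0.1597]
orientation: [0.999, -0.043, -0.0, 0.0]
contact_force: [-0.2, 0.5, -0.7]
width: 0.0
grip_force: 0.0
t: 28.38
ee_pos: [0.5511, 0.0485, 0.1582]
orientation: [0.999, -0.043, -0.0, -0.0]
contact_force: [-0.1, -0.4, 0.6]
width: -0.004
grip_force: 0.0
t: 28.63
ee_pos: [0.5513, 0.0485, 0.158]
orientation: [0.999, -0.044, 0.0, -0.0]
contact_force: [-1.9, -0.3, 7.6]
width: 0.003
grip_force: 3.8
```

```bash
python3 -m crank '[{"dx":0,"dy":0,"dz":0.8,"roll":0},{"dx":0,"dy":0,"dz":0,"roll":0},{"dx":0,"dy":0,"dz":0,"roll":0},{"dx":0,"dy":0,"dz":0,"roll":0}]' && python3 -m crank '[{"dx":0,"dy":0,"dz":-10,"roll":0},{"dx":0,"dy":0,"dz":-38,"roll":0},{"dx":0,"dy":0,"dz":-38,"roll":0},{"dx":0,"dy":0,"dz":-38,"roll":0},{"dx":0,"dy":0,"dz":0,"roll":0},{"dx":0,"dy":0,"dz":0,"roll":0},{"dx":0,"dy":0,"dz":0,"roll":0}]'
python3 look.py w20
python3 - <<'E'
from h import *
from look import *
p=cam('wrist');h=cv2.cvtColor(p['color'],cv2.COLOR_RGB2HSV)
for t in('jar_lid','lid_edge','jar_mouth'):
    for d in nets.recognise(t,p)[:1]: print(t,d['conf'],d['position'],tray(atz(p,d['position'],.157)))
# lid disc ellipse fit: expected projection of closed lid top circle vs edges
c=O+RT@[-.030,0];e=cv2.Canny(p['color'],60,150);D=cv2.distanceTransform(255-e,cv2.DIST_L2,3)
for ang in(0,.05,.1,.2,.35):
    v=[]
    for a in np.linspace(-1.2,1.2,25):
        X=np.array([31.5+25.5*np.cos(a),25.5*np.sin(a),3.5])/1e3 # from pin: along lid, y, up
        x=-.0615+X[0]*np.cos(ang)-X[2]*np.sin(ang);z=.154+X[0]*np.sin(ang)+X[2]*np.cos(ang)
        u=proj(p,[*(O+RT@[x,X[1]]),z]);v.append(D[int(round(u[1])),int(round(u[0]))])
    print(ang,np.mean(v))
E
```

```text
t: 28.97
ee_pos: [0.5516, 0.0485, 0.1578]
orientation: [0.999, -0.044, 0.001, -0.0]
contact_force: [-3.3, -0.4, 13.0]
width: -0.001
grip_force: 6.8
t: 29.55
ee_pos: [0.5508, 0.0484, 0.2805]
orientation: [0.999, -0.043, -0.0, 0.0]
contact_force: [-0.2, -0.6, -0.6]
width: -0.003
grip_force: 0.0
tcp in tray [-22.4  -0.3] z 280.5392437915936 yaw rel tray -0.010671029072845784
jar_mouth [282.6, 208.8] 0.76 [-27.7  -3.9]
lid_edge [275.9, 221.7] 0.76 [-23.    1.2]
jar_lid 0.89 [276.6, 220.9] [-36.2   0.8]
lid_edge 0.69 [277.8, 224.1] [-38.9  -0.1]
jar_mouth 0.76 [278.3, 206.0] [-23.6  -0.5]
0 1.459464
0.05 1.7549521
0.1 1.5473801
0.2 0.2292
0.35 0.92326
```

```bash
python3 -c "
from plant import ctrl
print(ctrl.finish_job())"
```

```text
the job is handed in; nothing more can be done
None
```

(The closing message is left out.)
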